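Blow off a soldered rail joint and hold the magnifier over it

ROBOT

A 6-joint arm with a two-finger parallel gripper is mounted at the origin on a cart in front of the work surface, level with it; the furniture and walls round the work are solid. World frame = base frame: x ahead of the robot, y to its left, z up, the work surface at z = 0. Lengths are in m, angles in degrees, forces in N, time in s.
With the tool pointing down it reaches from about 0.3 to 0.875 m from the base axis. Payload 6.4 kg.
Tool frame: the origin (TCP) lies midway between the tips of the shut fingers; the grasp point (between the pads) lies 19 mm behind it; z points along the fingers, y is the line along which they close (so a half turn about z gives the same grasp; the last joint's range is limited). The gripper opens to 85 mm and grips with 20 to 120 N. Pads are 22 mm wide; open, the fingers measure 114 mm over their backs; the gripper's body (76 mm by 85 mm) begins 54 mm behind the grasp point. The pads swing forward as they close: fully open they stand 13 mm farther back than shut.
Start: joints at [52.466, 10.359, 92.074, -0, 77.567, -11.82], TCP at [0.249, 0.518, 0.231] pointing down, gripper open.
Joint ranges: [-171.53, 171.53], [-51.25, 118.39], [17.06, 147.69], [-65.23, 245.23], [0, 150.52], [-178.68, 178.68]. Speed limits (degrees/s): [147.25, 147.25, 172.46, 180, 180, 180].

INTERFACE

Orientations are given as a 3x3 rotation matrix whose columns are the frame's x, y, z axes.
In Python, from workcell import env gives the robot as it stands.
- The arm moves only by the tool send_rows, never from a script. Its arguments are lists of equal length, an entry for each row: "linear": the shift along the tool's x, y, z in cm, a list of three; "angular": the turn, a rotation vector about the tool's x, y, z in degrees, a list of three. In form: {"linear": [[x, y, z], ...], "angular": [[ax, ay, az], ...]}. A call has 1 to 20 rows; each row is the pose to reach, as a shift and turn from the pose commanded when the call began, along the tool's axes at that moment; what a row does not reach only later rows make up. A row lasts 1/8 s, in which the tool goes at most 62.5 mm and 10.7 degrees, less where a joint would pass 70% of its speed; a pose out of reach is approached as far as the arm can. A call with a gripper value outside its range is refused whole. "grip" is the closure, from 0 (fully open) to 1 (shut), set as the call begins (left out, the last holds). The fingers move at their own pace and stop on an object; the grip force is fixed at half the most. Time passes only in rows, so rows that repeat a pose let the fingers close. It gives the time, the measured TCP pose, the force, the opening and the grip force at its end, in the units of the state.
- env.get_state(): the state, without advancing time (a new reading comes with each control period).
- env.read_camera(name): name is "scene" or "top"; returns (picture, depth): 384x512x3 uint8, blue, green, red; 384x512 float32, m along the optical axis (not along the pixel's ray), 0 where there is no reading.
- env.get_calibration(name): a dict with "mtx" (3x3 intrinsics, pixels), "distortion" ([k1, k2, p1, p2, k3] as OpenCV has them; the pictures are not rectified), "R" (3x3) and "t" (3): a world point X has camera coordinates R X + t. Camera axes: x right, y down, z forward; pixel columns grow to the right and rows downward; lengths in m; the calibration is good to about 2 mm. A picture is of the moment at which its call begins. get_calibration takes no time and is no camera call.
- env.finish_job(): hands the job in; it is judged then, once.
Trained networks look in the newest picture that a camera, given by its name, has taken for a name from the list of things; names that differ only in an ending like _2 or _b are one class to them, and where a whole thing is asked for, a point or a joint stands for the part that bears it (a point fixed in the world has none). Each returns a list of dicts, best first, with "confidence" (0 to 1); they miss things now and then, are a little off and sometimes report something else, mostly with a low value. They report only what shows in the picture. A call takes as long as a camera call.
- env.spot_in(label, camera): "at" ([x, y, z] in m, in world coordinates, good to about 4 mm: the middle of the surface that is visible of it).
- env.regions_of(label, camera): "pixels" (384x512 bool, what is visible of it).
The state is a dict: "t": time; "joint_positions": joint angles; "joint_velocities": joint speeds; "joint_torque": joint torques, N m; "tcp_pos": TCP position; "tcp_rot": TCP orientation; "wrist_force": force on the tool from outside, world axes, zero at the start; "ft_torque": the same for the moment, N m; "gripper_width": finger opening in m; "finger_force": force on a finger pad.
Only numpy, scipy, OpenCV 4.12 (cv2) and the standard library are available. Lean on these libraries where they do the work, as an engineer would, in place of code of your own. Each camera call takes 0.05 s, during which the arm holds its last target. There are 200 camera calls.

TASK

I want to look at the soldered joint where the two pieces of model track meet on the jig board: first puff the dust off it by pressing the red nozzle cap of the clipped-in air can fully down for about half a second, then let it spring right back up. Then take the black magnifier by its handle, carry it over the things standing in between without disturbing any of them or letting it touch the jig board, track or can, and hold its lens level and still, centred over the joint about 4 cm above the rails. Finish there, still holding it in the air; do not put it down.

Things in the scene. Friction and masses are not known exactly. Their poses are not given: they have to be found in the camera images.
- nozzle_top (a point): Centre of the top face of the red nozzle cap (15 mm across on top, 16 mm high) of the white and blue air can (46 mm across) in a steel cup at the right front of the jig board. The top is 148 mm above the bench; press straight down. A thin orange tube leaves the cap's side 6 mm below the top towards the joint and drops to 30 mm below the top, 46 mm from the cap's axis.
- nozzle (a joint): How far the nozzle cap is pressed down, in m: 0 up, 0.005 fully down at its stop. A spring pushes it up again (2 N at the top, 6.5 N fully down).
- rail_joint (a point): Point midway between the rails, level with the rail tops (21 mm above the bench), where the two track pieces meet end to end, with two brass rail joiners over one wide copper sleeper. Its z axis points up, y along the track away from the can, x across the track, away from the robot. Nothing on the board but the can and its nozzle is more than 6 mm higher than this.
- handle (a point): Point on the middle line of the magnifier's black handle, half-way up (11 mm above its underside), to grasp across its 32 mm width. The handle, 22 mm high, runs from 102 mm on the -y side of this point to 36 mm on the +y side, where the lens ring begins. The magnifier is 243 mm long, about 170 g, lies flat and balances near this point. y points from handle to lens, z up.
- lens (a point): Centre of the magnifier's round lens, level with the underside of its ring (1 mm above the underside of the handle). It lies 89 mm from the handle point along +y and 10 mm lower. The ring is 106 mm across and 12 mm thick. Axes as for the handle.
- wagon: Dark red model goods wagon, 28 x 126 x 34 mm, long along its y axis; origin at the centre of its underside. A bystander.
- jar_red: Paint jar with red paint and a black cap, 26 mm across, 34 mm high; origin at the centre of its underside. A bystander.
- cement: Glue bottle, white body and red spout, 30 mm across, 100 mm high; origin at the centre of its underside. A bystander.
- jar_blue: Paint jar with blue paint and a white cap, 26 mm across, 34 mm high; origin at the centre of its underside. A bystander.
- tape: Roll of masking tape, 80 mm across, 19 mm high; origin at the centre of its underside. A bystander.
- sander: Brown cork sanding block, 34 x 62 x 18 mm; origin at the centre of its underside. A bystander.
- jig: Plywood jig board, 15 mm thick, fixed, with track, fence, clamps and air can. Origin on the bench under the joint, axes as for the joint. From there it reaches 40 mm along +x, 85 mm along -x, 100 mm along +y, 155 mm along -y; the can's axis is at x -46 mm, y -112 mm.
- magnifier: The whole magnifier; origin at its underside, 20 mm from the handle point towards the lens; axes as for the handle. Behind the bench's work strip, between the magnifier and the jig board, stands a 0.56 m high blue parts cabinet: its front is at world x = 0.64, y from -0.18 to 0.12. Keep the wrist and forearm clear of it when swinging across.

How it is judged (in metres and radians):
On the way, in this order (a step that is already met when the one before it is completed fails the run):
1. the nozzle cap is pressed down at least 3.5 of its 5 mm for 0.2 s (value of joint nozzle above 0.0035 m), for 0.2 s.
2. the nozzle cap has sprung back up (value of joint nozzle below 0.001 m), for 0.1 s.
3. the magnifier is held with its lens over the joint, clear of it (horizontal distance between lens and rail_joint below 0.03 m and z of lens in the frame of rail_joint above 0.02 m and contact force between the fingers and magnifier above 0.5 N), for 0.1 s.
At the end, for the whole second after the job is handed in: The magnifier is held still in the air and touches nothing else: lens centre within 15 mm of the joint seen from above, ring 25 to 55 mm above the rail tops, level within 0.15 rad. The nozzle cap is up (under 1 mm down); each bystander is within 20 mm of where it stood (horizontal distance between lens and rail_joint below 0.015 m and z of lens in the frame of rail_joint between 0.025 and 0.055 m and angle between lens's own z axis and vertical below 0.15 rad and linear speed of magnifier below 0.02 m/s and angular speed of magnifier below 0.2 rad/s and contact force between the fingers and magnifier above 0.5 N and value of joint nozzle below 0.001 m and contact force between magnifier and jig below 0.1 N and contact force between magnifier and wagon below 0.1 N and contact force between magnifier and jar_red below 0.1 N and contact force between magnifier and cement below 0.1 N and contact force between magnifier and jar_blue below 0.1 N and contact force between magnifier and tape below 0.1 N and contact force between magnifier and sander below 0.1 N and distance of each of wagon, jar_red, cement, jar_blue, tape, sander from where it was at the start of the episode below 0.02 m); the arm keeps its last pose, push and grip.
It fails at once if the magnifier touches the jig board, its track or the can (contact force between magnifier and jig above 0.5 N).
It fails at once if a bystander is shifted more than 20 mm (distance of any of wagon, jar_red, cement, jar_blue, tape, sander from where it was at the start of the episode above 0.02 m).
It fails at once if a jar, the bottle or the wagon is tipped over (angle between any of wagon, jar_red, cement, jar_blue's own z axis and vertical above 0.5 rad).
It also fails if it takes over 48 s, if anything falls off the work surface, if the arm or the gripper's body presses on something with over 40 N, if the wrist force passes 120 N, or if a joint passes its speed limit or range.

## Working session

There is one attempt and no reset: what is moved stays moved. The work goes in short steps, Python scripts to look and compute and a tool call to move; the robot and the scene stay as the last step left them, time stands still between calls to the robot, and variables do not carry over. Pictures are saved under pics/ and viewed, at most 10 in all, crops included, and the job is handed in when it is done.

Besides the shell and the picture viewer there is one more tool, called after "Emit:" by a JSON object that holds its "op" and its "data", one argument or row to a line. send_rows: Moves the arm, as the interface text tells. Its arguments: {"type":"object","properties":{"linear":{"type":"array"},"angular":{"type":"array"},"grip":{"type":"number"}},"required":["linear","angular"]}

```bash
mkdir -p pics; cat > h.py <<'E'
import numpy as np, cv2
from workcell import env
np.set_printoptions(precision=4,suppress=True)
def cloud(name):
    img,d=env.read_camera(name); c=env.get_calibration(name)
    h,w=d.shape; u,v=np.meshgrid(np.arange(w),np.arange(h))
    p=cv2.undistortPoints(np.stack([u,v],-1).reshape(-1,1,2).astype(np.float64),np.array(c["mtx"]),np.array(c["distortion"])).reshape(h,w,2)
    P=np.dstack([p*d[...,None],d]); X=(P-np.array(c["t"]))@np.array(c["R"])
    X[d==0]=np.nan
    return img,d,X
E
python3 - <<'E'
from h import *
for n in("top","scene"):
    img,d,X=cloud(n); cv2.imwrite(f"pics/{n}1.png",img); np.save(f"{n}.npy",X)
    c=env.get_calibration(n); print(n,-np.array(c["R"]).T@np.array(c["t"]))
    for l in("nozzle_top","rail_joint","handle","lens","wagon","jar_red","cement","jar_blue","tape","sander","nozzle"):
        try: print(l,[(np.round(r["at"],4),round(r["confidence"],2)) for r in env.spot_in(l,n)[:2]])
        except Exception as e: print(l,e)
print(env.get_state())
E
```

```text
top [ 0.3884 -0.1316  1.22  ]
nozzle_top [(array([ 0.4443, -0.367 ,  0.1464]), 0.41)]
rail_joint [(array([ 0.4809, -0.2864,  0.0165]), 0.58)]
handle [(array([0.5568, 0.2333, 0.017 ]), 0.56)]
lens [(array([0.5596, 0.2387, 0.0204]), 0.59)]
wagon [(array([ 0.5706, -0.0187,  0.0168]), 0.53)]
jar_red [(array([ 0.5703, -0.0777,  0.0332]), 0.44)]
cement [(array([ 0.467 , -0.0853,  0.0484]), 0.6), (array([ 0.5308, -0.0783,  0.0343]), 0.2)]
jar_blue []
tape [(array([ 0.519 , -0.5172,  0.021 ]), 0.63)]
sander [(array([ 0.4207, -0.5091,  0.0215]), 0.51)]
nozzle [(array([ 0.4421, -0.3669,  0.1457]), 0.6)]
scene [ 0.0738 -0.677   0.8754]
nozzle_top [(array([ 0.4388, -0.3728,  0.1437]), 0.56)]
rail_joint [(array([ 0.4554, -0.3064,  0.0166]), 0.82), (array([ 0.5684, -0.0141,  0.0208]), 0.51)]
handle [(array([0.5545, 0.2052, 0.0134]), 0.6)]
lens [(array([0.559 , 0.2098, 0.0157]), 0.68)]
wagon [(array([ 0.5683, -0.0124,  0.0193]), 0.56)]
jar_red [(array([ 0.5713, -0.0874,  0.0283]), 0.51)]
cement [(array([ 0.4629, -0.0888,  0.0377]), 0.51), (array([ 0.5638, -0.0148,  0.0196]), 0.51)]
jar_blue [(array([ 0.5265, -0.079 ,  0.0251]), 0.64), (array([0.5583, 0.209 , 0.0126]), 0.5)]
tape []
sander [(array([ 0.4176, -0.5127,  0.018 ]), 0.75)]
nozzle []
{'t': 1.2, 'joint_positions': array([ 52.4648,  10.3568,  92.0737,   0.    ,  77.5682, -11.8201]), 'joint_velocities': array([ 0.0518, -0.042 ,  0.0444,  0.0581,  0.088 ,  0.0225]), 'joint_torque': array([ -0.0007, -44.4838, -35.1684,  -0.0002,   0.0008,  -0.    ]), 'tcp_pos': array([0.2495, 0.5181, 0.2313]), 'tcp_rot': array([[-0.901 ,  0.4339,  0.    ],
       [ 0.4339,  0.901 ,  0.    ],
       [-0.    ,  0.    , -1.    ]]), 'wrist_force': array([-0.2131,  0.35  , -0.2971]), 'ft_torque': array([-0.0564,  0.0259, -0.0341]), 'finger_force': 0.0, 'gripper_width': 0.08525795139338331}
```

View pics/top1.png

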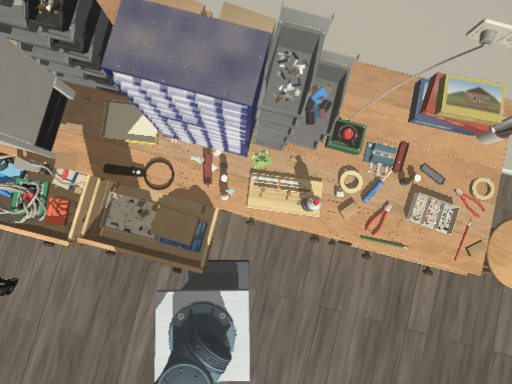

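View pics/scene1.png

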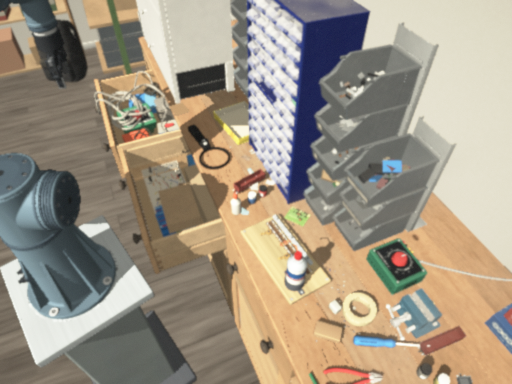

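Top view: magnifier at pixels (105–175,165–175), handle to the left (+y); jig board at (248–322,170–215) with the can at (312,204); bystanders at (205–225,150–198). Next I'll measure from the depth cloud.

```bash
python3 - <<'E'
from h import *
X=np.load("top.npy"); img=cv2.imread("pics/top1.png"); hsv=cv2.cvtColor(img,cv2.COLOR_BGR2HSV)
z=X[...,2]
def box(x0,x1,y0,y1,z0,z1): return (X[...,0]>x0)&(X[...,0]<x1)&(X[...,1]>y0)&(X[...,1]<y1)&(z>z0)&(z<z1)
# magnifier
m=box(.45,.68,.08,.42,-.02,.05)&(hsv[...,2]<70)
n,lab,st,_=cv2.connectedComponentsWithStats(m.astype(np.uint8)); 
for i in np.argsort(-st[1:,4])[:3]+1:
    P=X[lab==i]; print("mag",st[i],P.min(0),P.max(0),np.median(P[:,2]))
i=np.argmax(st[1:,4])+1; P=X[lab==i]
for y in np.arange(.08,.36,.01):
    q=P[abs(P[:,1]-y)<.005]
    if len(q): print(round(y,3),len(q),q.min(0)[:2],q.max(0)[:2],q.mean(0))
# jig: board-plane
m=box(.36,.6,-.48,-.1,.010,.020); P=X[m].astype(np.float32); print("jig",len(P),np.median(P,0)); r=cv2.minAreaRect(P[:,:2]); print(r)
m=box(.36,.6,-.48,-.1,.12,.17); P=X[m];print("top",len(P),P.mean(0),P.min(0),P.max(0))
m=m&(hsv[...,1]>120)&((hsv[...,0]<10)|(hsv[...,0]>170)); P=X[m];print("noz",len(P),P.mean(0),P.min(0),P.max(0))
c=img[155:225,240:330]; cv2.imwrite("pics/jig.png",cv2.resize(c,None,fx=8,fy=8,interpolation=cv2.INTER_CUBIC))
c=img[140:205,95:235]; cv2.imwrite("pics/mag.png",cv2.resize(c,None,fx=5.6,fy=5.6,interpolation=cv2.INTER_CUBIC))
E
```

```text
mag [103 164  69  25 379] [ 0.5024  0.1062 -0.001 ] [0.5895 0.3472 0.0278] 0.020789311789862704
mag [172 170   2   9  10] [0.5376 0.0998 0.0034] [0.5652 0.1054 0.0141] 0.012255226896229422
mag [169 165   3   4   4] [0.5724 0.1068 0.0101] [0.5823 0.1135 0.0162] 0.013522123380493148
0.11 5 [0.516  0.1062] [0.5298 0.114 ] [0.5232 0.1102 0.0129]
0.12 3 [0.5097 0.1162] [0.5129 0.1245] [0.5117 0.1204 0.0128]
0.13 3 [0.5057 0.1267] [0.5103 0.1306] [0.5073 0.1288 0.0109]
0.14 4 [0.5024 0.1354] [0.5065 0.1442] [0.5035 0.1395 0.012 ]
0.15 3 [0.5027 0.1482] [0.5031 0.1549] [0.5028 0.1519 0.0107]
0.16 2 [0.5027 0.1584] [0.5028 0.1619] [0.5027 0.1601 0.0121]
0.17 3 [0.5029 0.1656] [0.5064 0.1713] [0.5051 0.1686 0.0127]
0.18 5 [0.5097 0.1753] [0.5864 0.1829] [0.5265 0.1799 0.013 ]
0.19 11 [0.5169 0.1863] [0.5834 0.1942] [0.5433 0.1904 0.012 ]
0.2 26 [0.5311 0.1961] [0.5781 0.2047] [0.5541 0.1995 0.0151]
0.21 16 [0.5476 0.2054] [0.5687 0.2144] [0.5583 0.2094 0.0186]
0.22 9 [0.5469 0.2152] [0.5725 0.2224] [0.5605 0.2188 0.021 ]
0.23 18 [0.5475 0.2254] [0.5758 0.2337] [0.5603 0.2296 0.0207]
0.24 25 [
[... 333 characters left out ...]
5835 0.2949] [0.5672 0.2902 0.022 ]
0.3 24 [0.5519 0.2953] [0.5834 0.3048] [0.5666 0.2999 0.0214]
0.31 27 [0.5551 0.3052] [0.583  0.3149] [0.5696 0.3096 0.0215]
0.32 31 [0.5552 0.3153] [0.5895 0.3247] [0.5701 0.3195 0.0212]
0.33 26 [0.5553 0.3251] [0.587  0.3342] [0.5724 0.3294 0.0221]
0.34 4 [0.5588 0.3353] [0.5801 0.337 ] [0.5693 0.336  0.0191]
0.35 2 [0.5688 0.3455] [0.5717 0.3472] [0.5703 0.3463 0.0013]
jig 2024 [ 0.4781 -0.2757  0.0158]Traceback (most recent call last):
  File "<stdin>", line 15, in <module>
cv2.error: OpenCV(4.12.0) /io/opencv/modules/imgproc/src/convhull.cpp:143: error: (-215:Assertion failed) total >= 0 && (depth == CV_32F || depth == CV_32S) in function 'convexHull'
```

```bash
python3 - <<'E'
from h import *
X=np.load("top.npy"); img=cv2.imread("pics/top1.png"); hsv=cv2.cvtColor(img,cv2.COLOR_BGR2HSV)
z=X[...,2]
def box(x0,x1,y0,y1,z0,z1): return (X[...,0]>x0)&(X[...,0]<x1)&(X[...,1]>y0)&(X[...,1]<y1)&(z>z0)&(z<z1)
m=box(.36,.6,-.48,-.1,.009,.03).astype(np.uint8); n,lab,st,_=cv2.connectedComponentsWithStats(m)
i=np.argmax(st[1:,4])+1; P=np.ascontiguousarray(X[lab==i][:,:2]).astype(np.float32); print("jig",len(P)); r=cv2.minAreaRect(P); print(r,cv2.boxPoints(r))
m=box(.36,.6,-.48,-.1,.12,.17); P=X[m];print("top",len(P),P.mean(0),P.min(0),P.max(0))
m=m&(hsv[...,1]>120)&((hsv[...,0]<10)|(hsv[...,0]>170)); P=X[m];print("noz",len(P),P)
S=np.load("scene.npy");si=cv2.imread("pics/scene1.png");hs=cv2.cvtColor(si,cv2.COLOR_BGR2HSV)
m=(abs(S[...,0]-.44)<.04)&(abs(S[...,1]+.37)<.04)&(S[...,2]>.125)&(hs[...,1]>120)&((hs[...,0]<10)|(hs[...,0]>170));print("noz scene",S[m].mean(0),S[m].min(0),S[m].max(0))
m=(S[...,0]>.36)&(S[...,0]<.6)&(S[...,1]>-.48)&(S[...,1]<-.1)&(S[...,2]>.009)&(S[...,2]<.022)
n,lab,st,_=cv2.connectedComponentsWithStats(m.astype(np.uint8)); i=np.argmax(st[1:,4])+1; r=cv2.minAreaRect(np.ascontiguousarray(S[lab==i][:,:2]).astype(np.float32)); print(r,cv2.boxPoints(r))
# lens circle: ring dark
m=box(.45,.68,.08,.19,-.02,.05)&(hsv[...,2]<80); P=X[m]
from scipy.optimize import least_squares
f=least_squares(lambda p:np.hypot(P[:,0]-p[0],P[:,1]-p[1])-p[2],[.552,.147,.05],loss="soft_l1",f_scale=.003);print("ring",f.x)
a=img[158:222,242:328]; b=img[142:206,98:232]
a=cv2.resize(a,None,fx=5,fy=5,interpolation=3);b=cv2.resize(b,None,fx=5,fy=5,interpolation=3)[:, :]
out=np.zeros((600,800,3),np.uint8); a2=cv2.resize(a,(400,298)); out[:298,:400]=a2
b2=cv2.resize(b,(630,300)); out[300:600,:630]=b2
c=si[210:300,235:335]; out[:298,400:731]=cv2.resize(c,(331,298),interpolation=3)
cv2.imwrite("pics/crops.png",out)
E
```

```text
jig 2338
((0.47755080461502075, -0.289273202419281), (0.2550719678401947, 0.12488831579685211), 81.96842956542969) [[ 0.3979 -0.4068]
 [ 0.5216 -0.4243]
 [ 0.5572 -0.1717]
 [ 0.4335 -0.1543]]
top 98 [ 0.4441 -0.3641  0.1327] [ 0.4248 -0.3861  0.1201] [ 0.4664 -0.3292  0.1527]
noz 25 [[ 0.453  -0.3724  0.1269]
 [ 0.4488 -0.3619  0.1461]
 [ 0.4488 -0.3648  0.147 ]
 [ 0.4486 -0.3675  0.1489]
 [ 0.4487 -0.3708  0.1478]
 [ 0.4487 -0.3741  0.147 ]
 [ 0.4466 -0.3618  0.1311]
 [ 0.4457 -0.3617  0.1463]
 [ 0.4456 -0.3644  0.1483]
 [ 0.4456 -0.3676  0.1481]
 [ 0.4456 -0.3707  0.1481]
 [ 0.4455 -0.3738  0.1478]
 [ 0.4424 -0.3608  0.1501]
 [ 0.4425 -0.3645  0.1475]
 [ 0.4423 -0.3665  0.1526]
 [ 0.4424 -0.3704  0.1491]
 [ 0.4424 -0.3737  0.148 ]
 [ 0.4395 -0.3613  0.1474]
 [ 0.4394 -0.3641  0.1488]
 [ 0.4392 -0.3666  0.1515]
 [ 0.4395 -0.3711  0.1452]
 [ 0.4368 -0.3631  0.1386]
 [ 0.4363 -0.3641  0.1484]
 [ 0.4361 -0.3663  0.1527]
 [ 0.4363 -0.3705  0.1475]]
noz scene [ 0.4393 -0.3707  0.1454] [ 0.4334 -0.3776  0.1351] [ 0.4461 -0.3607  0.1503]
((0.47704455256462097, -0.28883183002471924), (0.256198912858963, 0.12593528628349304), 82.23098754882812) [[ 0.3973 -0.4072]
 [ 0.5221 -0.4243]
 [ 0.5568 -0.1704]
 [ 0.432  -0.1534]]
ring [0.5509 0.1504 0.0487]
```

View pics/crops.png

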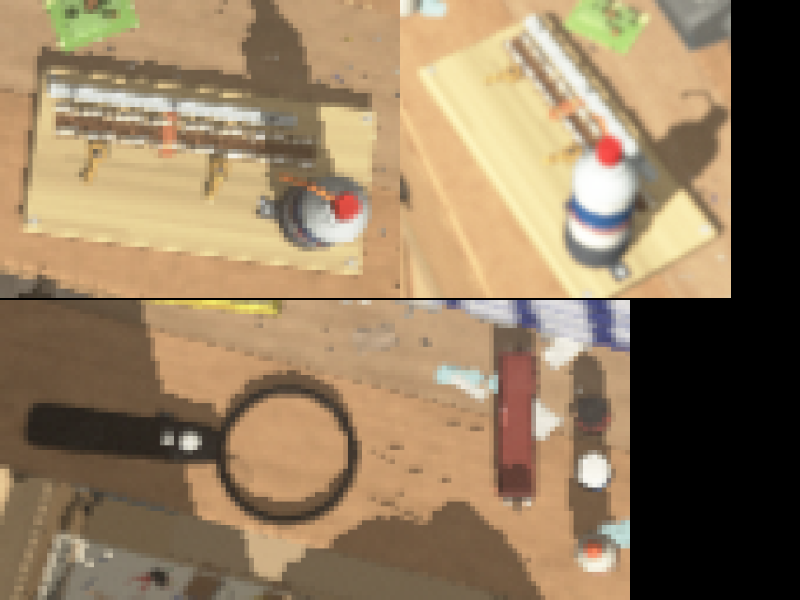

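Joint estimate (.5036,-.265); predicted can axis (.4425,-.369) agrees with the nozzle seen at (.443,-.368), z .148. The crop shows the copper sleeper at (168,133) and magnifier handle to the left of its ring. Moving above the nozzle with shut fingers.

Emit:
{"op": "send_rows", "data": {
  "linear": [
    [-1.7, -2.1, 0.1],
    [-5.0, -6.4, 0.4],
    [-8.6, -11.1, 0.7],
    [-12.3, -15.7, 1],
    [-15.9, -20.4, 1.3],
    [-19.5, -25, 1.6],
    [-23.2, -29.7, 1.9],
    [-26.8, -34.3, 2.2],
    [-30.4, -39, 2.5],
    [-34, -43.6, 2.8],
    [-37.7, -48.3, 3.1],
    [-41.3, -52.9, 3.4],
    [-44.9, -57.6, 3.7],
    [-48.5, -62.2, 4],
    [-51.6, -66.1, 4.3],
    [-54.1, -69.4, 4.5],
    [-55.8, -71.5, 4.8],
    [-55.8, -71.5, 5],
    [-55.8, -71.5, 5],
    [-55.8, -71.5, 5]
  ],
  "angular": [
    [0, 0, 2],
    [0, 0, 6],
    [0, 0, 11],
    [0, 0, 15],
    [0, 0, 20],
    [0, 0, 25],
    [0, 0, 29],
    [0, 0, 34],
    [0, 0, 38],
    [0, 0, 43],
    [0, 0, 47],
    [0, 0, 52],
    [0, 0, 56],
    [0, 0, 61],
    [0, 0, 65],
    [0, 0, 68],
    [0, 0, 70],
    [0, 0, 70.3],
    [0, 0, 70.3],
    [0, 0, 70.3]
  ],
  "grip": 1
}}

```text
t: 3.7
tcp_pos: [0.442, -0.3671, 0.1814]
tcp_rot: [[0.103, 0.995, -0.0], [0.995, -0.103, 0.0], [0.0, -0.0, -1.0]]
wrist_force: [-0.8, 0.2, -0.3]
gripper_width: -0.0004
finger_force: 0.0
```

```bash
python3 - <<'E'
from h import *
X=np.load("top.npy"); print(X[185:189,277:280].reshape(-1,3))
s=env.get_state(); print({k:s[k] for k in("t","joint_positions","tcp_pos","tcp_rot","wrist_force","gripper_width")})
img,d,S=cloud("scene"); c=img[180:300,220:380]; cv2.imwrite("pics/noz.png",cv2.resize(c,None,fx=4.5,fy=4.5,interpolation=3))
E
```

```text
[[ 0.5094 -0.2616  0.0175]
 [ 0.5094 -0.265   0.0178]
 [ 0.5099 -0.2691  0.0128]
 [ 0.5057 -0.2612  0.0198]
 [ 0.5057 -0.2647  0.02  ]
 [ 0.5054 -0.2679  0.0221]
 [ 0.5022 -0.2612  0.0197]
 [ 0.5019 -0.2644  0.0226]
 [ 0.5024 -0.2684  0.0171]
 [ 0.4983 -0.2606  0.0249]
 [ 0.4987 -0.2645  0.0204]
 [ 0.4995 -0.269   0.0113]]
{'t': 3.7, 'joint_positions': array([-51.5443,  13.0939,  94.8508,   0.0075,  72.0686, -45.6081]), 'tcp_pos': array([ 0.442 , -0.3671,  0.1814]), 'tcp_rot': array([[ 0.1035,  0.9946, -0.    ],
       [ 0.9946, -0.1035,  0.0003],
       [ 0.0003, -0.0001, -1.    ]]), 'wrist_force': array([-0.8176,  0.2418, -0.3446]), 'gripper_width': -0.0003836846709144983}
```

View pics/noz.png

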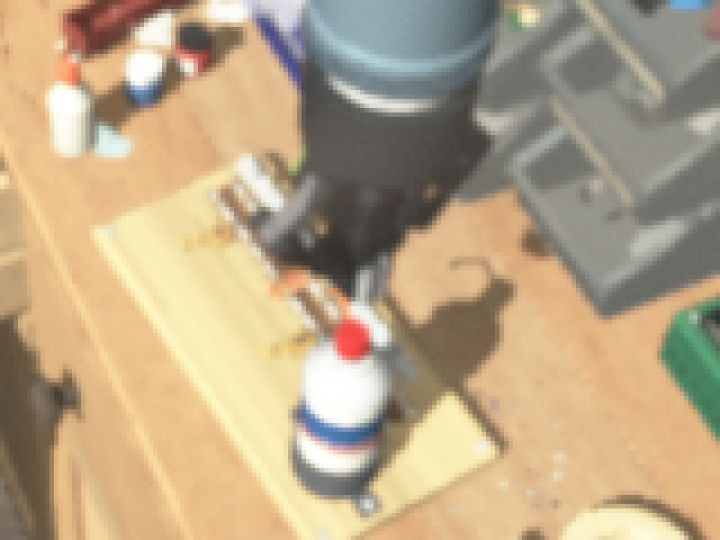

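Emit:
{"op": "send_rows", "data": {
  "linear": [
    [0, 0, 0.6],
    [0, 0, 1.6],
    [0, 0, 2.5],
    [0, 0, 3],
    [0, 0, 3.3],
    [0, 0, 3.5],
    [0, 0, 3.7],
    [0, 0, 3.8],
    [0, 0, 3.8],
    [0, 0, 3.8]
  ],
  "angular": [
    [0, 0, 0],
    [0, 0, 0],
    [0, 0, 0],
    [0, 0, 0],
    [0, 0, 0],
    [0, 0, 0],
    [0, 0, 0],
    [0, 0, 0],
    [0, 0, 0],
    [0, 0, 0]
  ]
}}

```text
t: 5.0
tcp_pos: [0.442, -0.3682, 0.1439]
tcp_rot: [[0.105, 0.995, 0.0], [0.995, -0.105, -0.0], [-0.0, 0.0, -1.0]]
wrist_force: [-2.5, 3.5, 6.3]
gripper_width: -0.0002
finger_force: 3.0
```

Emit:
{"op": "send_rows", "data": {
  "linear": [
    [0, 0, 0.05],
    [0, 0, 0.05],
    [0, 0, 0.05]
  ],
  "angular": [
    [0, 0, 0],
    [0, 0, 0],
    [0, 0, 0]
  ]
}}

```text
t: 5.38
tcp_pos: [0.442, -0.3682, 0.1435]
tcp_rot: [[0.105, 0.994, 0.0], [0.994, -0.105, -0.0], [-0.0, 0.0, -1.0]]
wrist_force: [-1.8, 3.0, 7.0]
gripper_width: -0.0001
finger_force: 3.2
```

Emit:
{"op": "send_rows", "data": {
  "linear": [
    [0, 0, -0.5],
    [0, 0, -1.5],
    [0, 0, -3.5],
    [0, 0, -6],
    [0, 0, -8],
    [0, 0, -9],
    [0, 0, -9]
  ],
  "angular": [
    [0, 0, 0],
    [0, 0, 0],
    [0, 0, 0],
    [0, 0, 0],
    [0, 0, 0],
    [0, 0, 0],
    [0, 0, 0]
  ]
}}

```text
t: 6.25
tcp_pos: [0.4423, -0.3686, 0.2335]
tcp_rot: [[0.105, 0.994, 0.001], [0.994, -0.105, -0.001], [-0.001, 0.001, -1.0]]
wrist_force: [-0.5, 0.5, 0.2]
gripper_width: 0.0002
finger_force: 0.0
```

Emit:
{"op": "send_rows", "data": {
  "linear": [
    [2, 0.2, 0],
    [5, 0.5, 0],
    [10, 0.9, 0],
    [15, 1.4, 0],
    [20, 1.8, 0],
    [25, 2.3, 0],
    [30, 2.8, 0],
    [35, 3.2, 0],
    [40, 3.7, 0],
    [45, 4.1, 0],
    [50, 4.6, 0],
    [55, 5, 0],
    [59, 5.4, 0],
    [61, 5.6, 0],
    [61.4, 5.6, 0],
    [61.4, 5.6, 0],
    [61.4, 5.6, 0]
  ],
  "angular": [
    [0, 0, 0],
    [0, 0, 0],
    [0, 0, 0],
    [0, 0, 0],
    [0, 0, 0],
    [0, 0, 0],
    [0, 0, 0],
    [0, 0, 0],
    [0, 0, 0],
    [0, 0, 0],
    [0, 0, 0],
    [0, 0, 0],
    [0, 0, 0],
    [0, 0, 0],
    [0, 0, 0],
    [0, 0, 0],
    [0, 0, 0]
  ],
  "grip": 0
}}

```text
t: 8.38
tcp_pos: [0.562, 0.2353, 0.2328]
tcp_rot: [[0.106, 0.994, -0.0], [0.994, -0.106, -0.0], [-0.0, -0.0, -1.0]]
wrist_force: [0.3, 0.4, -0.5]
gripper_width: 0.0855
finger_force: 0.0
```

```bash
python3 - <<'E'
from h import *
s=env.get_state(); print({k:s[k] for k in("t","joint_positions","tcp_pos","tcp_rot","wrist_force","gripper_width")})
S0=np.load("scene.npy"); i0=cv2.imread("pics/scene1.png")
# handle/magnifier from original scene view
m=(S0[...,0]>.48)&(S0[...,0]<.62)&(S0[...,1]>.08)&(S0[...,1]<.36)&(i0.max(2)<70)
P=S0[m]; n=P[P[:,1]>.22]
for y in np.arange(.22,.36,.015):
    q=P[abs(P[:,1]-y)<.0075]
    if len(q):print(round(y,3),len(q),q.min(0),q.max(0))
print(P[:,1].min(),P[:,1].max())
img,d,S=cloud("scene"); 
m=(abs(S[...,0]-.442)<.04)&(abs(S[...,1]+.37)<.04)&(S[...,2]>.125);P=S[m]; print("nozzle ztop",np.percentile(P[:,2],[90,95,99])); m0=(abs(S0[...,0]-.442)<.04)&(abs(S0[...,1]+.37)<.04)&(S0[...,2]>.125); print(np.percentile(S0[m0][:,2],[90,95,99]))
cv2.imwrite("pics/s3.png",cv2.resize(img[60:260,120:360],None,fx=3,fy=3,interpolation=3))
E
```

```text
{'t': 8.375, 'joint_positions': array([11.5758, 14.6074, 86.8203, -0.0196, 78.5853, 17.6825]), 'tcp_pos': array([0.562 , 0.2353, 0.2328]), 'tcp_rot': array([[ 0.1063,  0.9943, -0.0002],
       [ 0.9943, -0.1063, -0.0004],
       [-0.0004, -0.0001, -1.    ]]), 'wrist_force': array([ 0.3162,  0.3975, -0.4951]), 'gripper_width': 0.08548264607583828}
0.22 9 [0.541  0.2135 0.0137] [0.5701 0.2252 0.0224]
0.235 18 [0.5434 0.2287 0.0114] [0.5754 0.2423 0.0234]
0.25 25 [0.5456 0.2426 0.0112] [0.5741 0.2567 0.0234]
0.265 28 [0.5472 0.258  0.0092] [0.5758 0.2723 0.0242]
0.28 23 [0.5491 0.2731 0.0099] [0.5768 0.2866 0.0228]
0.295 27 [0.5499 0.2877 0.0105] [0.5805 0.302  0.0239]
0.31 25 [0.552  0.3027 0.0084] [0.5798 0.3172 0.0232]
0.325 25 [0.5536 0.3175 0.0097] [0.5825 0.332  0.0235]
0.34 2 [0.5636 0.334  0.0193] [0.5761 0.334  0.0208]
0.0982447686875296 0.33403062494080743
nozzle ztop [0.1483 0.1485 0.1497]
[0.1482 0.1485 0.1497]
```

View pics/s3.png

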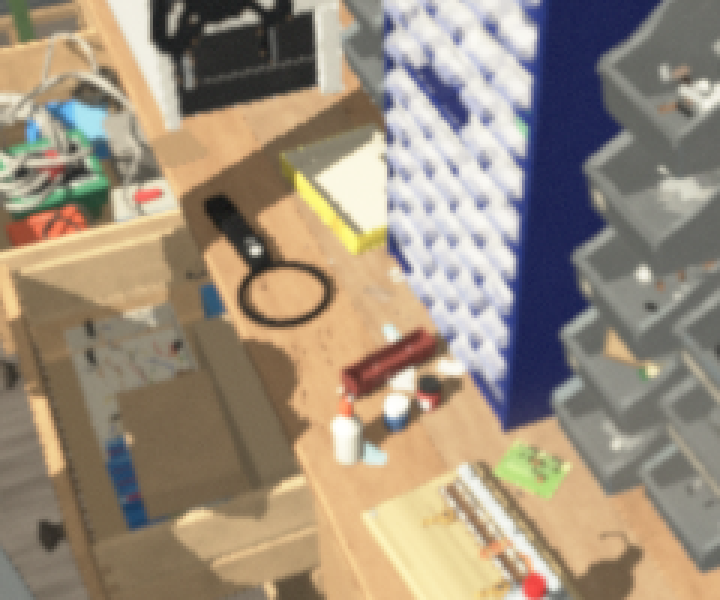

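The magnifier is seen (crop ~(260,250)) but the arm isn't, though it should stand above it: the frame looks stale. Checking again.

```bash
python3 - <<'E'
from h import *
i0=cv2.imread("pics/scene1.png"); t0=cv2.imread("pics/top1.png")
for k in range(2):
    for n,r in(("scene",i0),("top",t0)):
        img,d,X=cloud(n); print(n,env.get_state()["t"],cv2.absdiff(img,r).mean())
        cv2.imwrite(f"pics/{n}4.png",img)
a=cv2.imread("pics/scene4.png");b=cv2.imread("pics/top4.png")
cv2.imwrite("pics/both4.png",np.hstack([cv2.resize(a,(400,300)),cv2.resize(b,(400,300))]))
E
```

```text
scene 8.475 5.2919464111328125
top 8.525 8.241329616970486
scene 8.575 5.288748847113715
top 8.625 8.228408813476562
```

View pics/both4.png

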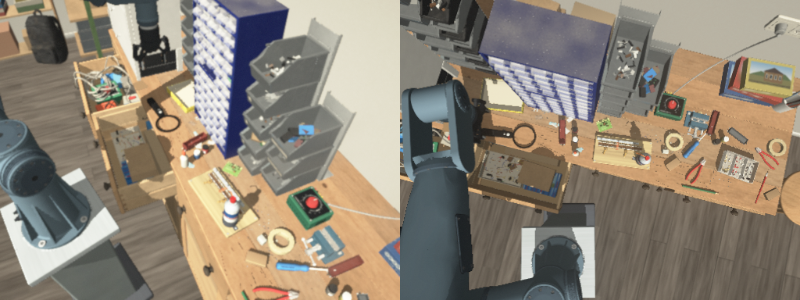

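```bash
python3 - <<'E'
from h import *
X=np.load("top.npy")
for x in np.arange(.44,.70,.01):
    m=(abs(X[...,0]-x)<.005)&(abs(X[...,1]-.236)<.025); print(round(x,3),X[m][:,2].max() if m.any() else None)
m=(abs(X[...,0]-.561)<.1)&(abs(X[...,1]-.236)<.1)&(X[...,2]>.03); print(m.sum(), X[m][:5])
E
```

```text
0.44 -0.13907064565778518
0.45 -0.12684609600406854
0.46 -0.14188773416645306
0.47 -0.08851832007093519
0.48 -0.08598171793408346
0.49 -0.08422665619916486
0.5 -0.0017759822966971126
0.51 0.0035737314987468196
0.52 0.007477157919457578
0.53 0.005834004619244109
0.54 0.020529949369679733
0.55 0.02564770336503916
0.56 0.025779799619848286
0.57 0.02572015826750341
0.58 0.023090422110644736
0.59 0.0044815013197703635
0.6 0.006140363180685596
0.61 0.0063644919990643355
0.62 0.006333774268657924
0.63 0.004426413169771751
0.64 0.005462533249630087
0.65 0.005978617016653176
0.66 0.030413712307506963
0.67 0.029977909656597548
0.68 0.006988956635359108
0.69 0.007562115653101521
0 []
```

Emit:
{"op": "send_rows", "data": {
  "linear": [
    [0, 0, 1],
    [0, 0, 4],
    [0, 0, 8],
    [0, 0, 12],
    [0, 0, 15.5],
    [0, 0, 18.5],
    [0, 0, 20.5],
    [0, 0, 21.8],
    [0, 0, 22.5],
    [0, 0, 22.9],
    [0, 0, 22.9]
  ],
  "angular": [
    [0, 0, 0],
    [0, 0, 0],
    [0, 0, 0],
    [0, 0, 0],
    [0, 0, 0],
    [0, 0, 0],
    [0, 0, 0],
    [0, 0, 0],
    [0, 0, 0],
    [0, 0, 0],
    [0, 0, 0]
  ]
}}

```text
t: 10.0
tcp_pos: [0.5624, 0.2366, 0.0042]
tcp_rot: [[0.105, 0.994, 0.001], [0.995, -0.105, 0.0], [0.0, 0.001, -1.0]]
wrist_force: [-0.2, -0.8, -0.4]
gripper_width: 0.0857
finger_force: 0.0
```

Emit:
{"op": "send_rows", "data": {
  "linear": [
    [0, 0, 0],
    [0, 0, 0],
    [0, 0, 0],
    [0, 0, 0],
    [0, 0, 0],
    [0, 0, 0],
    [0, 0, 0],
    [0, 0, 0]
  ],
  "angular": [
    [0, 0, 0],
    [0, 0, 0],
    [0, 0, 0],
    [0, 0, 0],
    [0, 0, 0],
    [0, 0, 0],
    [0, 0, 0],
    [0, 0, 0]
  ],
  "grip": 1
}}

```text
t: 11.0
tcp_pos: [0.5625, 0.2366, 0.0043]
tcp_rot: [[0.105, 0.994, 0.001], [0.994, -0.105, 0.0], [0.0, 0.001, -1.0]]
wrist_force: [0.4, -0.3, 5.9]
gripper_width: 0.0281
finger_force: 59.7
```

Emit:
{"op": "send_rows", "data": {
  "linear": [
    [0, 0, -0.3],
    [0, 0, -1],
    [0, 0, -2],
    [0, 0, -3],
    [0, 0, -4],
    [0, 0, -5],
    [0, 0, -5]
  ],
  "angular": [
    [0, 0, 0],
    [0, 0, 0],
    [0, 0, 0],
    [0, 0, 0],
    [0, 0, 0],
    [0, 0, 0],
    [0, 0, 0]
  ]
}}

```text
t: 11.88
tcp_pos: [0.5629, 0.2367, 0.0551]
tcp_rot: [[0.105, 0.994, 0.002], [0.994, -0.105, 0.0], [0.001, 0.002, -1.0]]
wrist_force: [0.2, 0.4, -2.4]
gripper_width: 0.0284
finger_force: 58.9
```

```bash
cat > mag.py <<'E'
from h import *
def ring(n,x0,x1,y0,y1,zmin,g):
    img,d,X=cloud(n); r=env.regions_of("lens",n)
    print(n,[(q["confidence"],q["pixels"].sum(),np.nanmedian(X[q["pixels"]],0)) for q in r[:2]])
    m=(X[...,0]>x0)&(X[...,0]<x1)&(X[...,1]>y0)&(X[...,1]<y1)&(X[...,2]>zmin)&(X[...,2]<zmin+.1)&(img.max(2)<90)
    return X[m],img
E
python3 - <<'E'
from mag import *
for n in("top","scene"):
    P,img=ring(n,.46,.66,.06,.205,.03,0); print(len(P),P.min(0),P.max(0))
    A=np.c_[P[:,:2],np.ones(len(P))]; k=np.median(P[:,2]);
    P=P[abs(P[:,2]-k)<.02]; A=np.c_[P[:,:2],np.ones(len(P))]
    s=np.linalg.lstsq(A,P[:,2],rcond=None)[0]; print("tilt",s[:2],"z@lens",s@[.553,.147,1],k)
    cv2.imwrite(f"pics/{n}5.png",img)
print(env.get_state()["wrist_force"],env.get_state()["ft_torque"],env.get_state()["gripper_width"])
E
```

```text
top [(0.68, np.int64(136), array([0.5583, 0.2088, 0.0682]))]
115 [0.5043 0.0997 0.0565] [0.6025 0.2047 0.0728]
tilt [0.0006 0.0154] z@lens 0.06343107014425987 0.06364243979085943
scene [(0.9, np.int64(265), array([0.5557, 0.1977, 0.0606]))]
118 [0.4993 0.097  0.0511] [0.5996 0.2048 0.0713]
tilt [-0.0209  0.0287] z@lens 0.05906318992693488 0.05949388091133112
[ 1.2189  0.6507 -1.9048] [ 0.0526  0.0356 -0.0014] 0.028003627526262113
```

Emit:
{"op": "send_rows", "data": {
  "linear": [
    [0, 0, -1],
    [0, 0, -3],
    [0, 0, -6],
    [0, 0, -9],
    [0, 0, -12],
    [0, 0, -14.5],
    [0, 0, -16],
    [0, 0, -16.5],
    [0, 0, -16.5]
  ],
  "angular": [
    [0, 0, 0],
    [0, 0, 0],
    [0, 0, 0],
    [0, 0, 0],
    [0, 0, 0],
    [0, 0, 0],
    [0, 0, 0],
    [0, 0, 0],
    [0, 0, 0]
  ]
}}

```text
t: 13.2
tcp_pos: [0.5618, 0.2365, 0.2186]
tcp_rot: [[0.105, 0.994, -0.0], [0.994, -0.105, -0.0], [-0.0, -0.0, -1.0]]
wrist_force: [-0.9, 0.7, -1.6]
gripper_width: 0.0284
finger_force: 59.0
```

Emit:
{"op": "send_rows", "data": {
  "linear": [
    [-0.9, -0.1, 0],
    [-2.7, -0.4, 0],
    [-5.4, -0.9, 0],
    [-8.5, -1.4, 0],
    [-11.6, -1.9, 0],
    [-14.7, -2.4, 0],
    [-17.9, -2.9, 0],
    [-21, -3.4, 0],
    [-24.1, -3.9, 0],
    [-27.2, -4.4, 0],
    [-30.4, -4.9, 0],
    [-33.5, -5.5, 0],
    [-36.6, -6, 0],
    [-39.3, -6.4, 0],
    [-41.5, -6.8, 0],
    [-43.3, -7.1, 0],
    [-44.3, -7.2, 0],
    [-44.6, -7.3, 0],
    [-44.6, -7.3, 0],
    [-44.6, -7.3, 0]
  ],
  "angular": [
    [0, 0, -1],
    [0, 0, -3],
    [0, 0, -6],
    [0, 0, -9.5],
    [0, 0, -13],
    [0, 0, -16.5],
    [0, 0, -20],
    [0, 0, -23.5],
    [0, 0, -27],
    [0, 0, -30.5],
    [0, 0, -34],
    [0, 0, -37.5],
    [0, 0, -41],
    [0, 0, -44],
    [0, 0, -46.5],
    [0, 0, -48.5],
    [0, 0, -49.6],
    [0, 0, -50],
    [0, 0, -50],
    [0, 0, -50]
  ]
}}

```text
t: 15.7
tcp_pos: [0.4426, -0.1989, 0.2186]
tcp_rot: [[-0.695, 0.719, -0.0], [0.719, 0.695, 0.0], [0.0, 0.0, -1.0]]
wrist_force: [-0.3, -0.2, -1.1]
gripper_width: 0.0285
finger_force: 58.9
```

```bash
python3 - <<'E'
from mag import *
from scipy.optimize import least_squares
for n in("top","scene"):
    P,img=ring(n,.43,.60,-.34,-.21,.17,0); print(len(P))
    if len(P)<10: continue
    k=np.median(P[:,2]); P=P[abs(P[:,2]-k)<.02]
    f=least_squares(lambda p:np.hypot(P[:,0]-p[0],P[:,1]-p[1])-p[2],[.503,-.265,.049],loss="soft_l1",f_scale=.003)
    A=np.c_[P[:,:2]-[.503,-.265],np.ones(len(P))]; print("circle",f.x,"tilt/z",np.linalg.lstsq(A,P[:,2],rcond=None)[0],P.min(0),P.max(0))
    cv2.imwrite(f"pics/{n}6.png",img)
s=env.get_state();print(s["t"],s["tcp_pos"],s["tcp_rot"],s["wrist_force"],s["gripper_width"])
a=cv2.imread("pics/scene6.png")[100:340,120:440];cv2.imwrite("pics/v6.png",cv2.resize(a,None,fx=2.4,fy=2.4,interpolation=3))
E
```

```text
top [(0.9, np.int64(273), array([ 0.3974, -0.1516,  0.236 ]))]
79
circle [ 0.5019 -0.2619  0.0489] tilt/z [-0.0314  0.0529  0.2273] [ 0.4878 -0.3124  0.2152] [ 0.5525 -0.2371  0.2299]
scene [(0.73, np.int64(1119), array([ 0.4509, -0.2115,  0.2264]))]
372
circle [ 0.497  -0.262   0.0507] tilt/z [-0.0503  0.0303  0.2246] [ 0.4302 -0.3149  0.2144] [ 0.5525 -0.2103  0.2444]
15.9 [ 0.4428 -0.1991  0.2188] [[-0.6949  0.7191  0.    ]
 [ 0.7191  0.6949 -0.    ]
 [-0.      0.     -1.    ]] [-0.4352 -0.7669 -1.0916] 0.02840648386270237
```

View pics/v6.png

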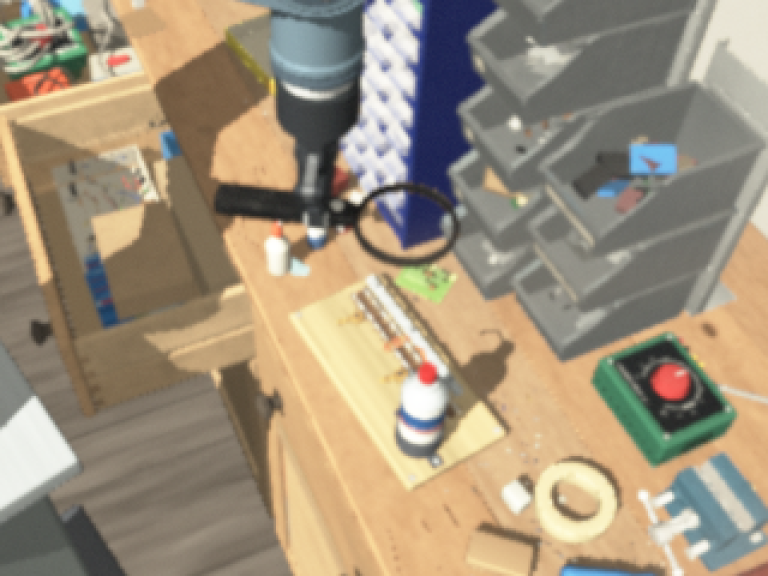

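Picture: magnifier held level at crop (220–460,190–260), bystanders upright, path down clear. Lowering.

Emit:
{"op": "send_rows", "data": {
  "linear": [
    [-0.1, 0, 1],
    [-0.2, 0, 3],
    [-0.3, 0, 5.5],
    [-0.3, 0, 8],
    [-0.3, 0, 10.5],
    [-0.3, 0, 12.5],
    [-0.3, 0, 14],
    [-0.3, 0, 14.9],
    [-0.3, 0, 15.3],
    [-0.3, 0, 15.3],
    [-0.3, 0, 15.3],
    [-0.3, 0, 15.3]
  ],
  "angular": [
    [0, 0, 0],
    [0, 0, 0],
    [0, 0, 0],
    [0, 0, 0],
    [0, 0, 0],
    [0, 0, 0],
    [0, 0, 0],
    [0, 0, 0],
    [0, 0, 0],
    [0, 0, 0],
    [0, 0, 0],
    [0, 0, 0]
  ]
}}

```text
t: 17.4
tcp_pos: [0.4451, -0.2018, 0.0663]
tcp_rot: [[-0.695, 0.719, 0.001], [0.719, 0.695, -0.001], [-0.001, 0.0, -1.0]]
wrist_force: [-0.4, 0.0, -1.1]
gripper_width: 0.0283
finger_force: 58.9
```

```bash
python3 - <<'E'
from mag import *
from scipy.optimize import least_squares
for n in("top","scene"):
    P,img=ring(n,.43,.60,-.34,-.21,.045,0)
    u=(P[:,:2]-[.503,-.265])@np.array([.68,-.73]); P=P[(u>-.035)&(P[:,2]<.1)]; print(len(P))
    f=least_squares(lambda p:np.hypot(P[:,0]-p[0],P[:,1]-p[1])-p[2],[.503,-.265,.049],loss="soft_l1",f_scale=.003)
    A=np.c_[P[:,:2]-[.503,-.265],np.ones(len(P))]; print("circle",f.x,"tilt/z",np.linalg.lstsq(A,P[:,2],rcond=None)[0])
    for l in("wagon","jar_red","cement","jar_blue","tape","sander"): print(l,[np.round(r["at"],3) for r in env.spot_in(l,n)[:1]])
    cv2.imwrite(f"pics/{n}7.png",img)
s=env.get_state();print(s["t"],s["tcp_pos"],s["wrist_force"],s["gripper_width"],s["joint_velocities"])
b=cv2.imread("pics/top7.png")[130:240,190:340];a=cv2.imread("pics/scene7.png")[170:310,190:370]
cv2.imwrite("pics/v7.png",np.hstack([cv2.resize(a,(400,311),interpolation=3),cv2.resize(b,(400,311),interpolation=3)]))
E
```

```text
top [(0.64, np.int64(206), array([ 0.402 , -0.1549,  0.0832]))]
70
circle [ 0.5033 -0.2644  0.0494] tilt/z [0.0235 0.0014 0.0725]
wagon [array([ 0.571, -0.02 ,  0.011])]
jar_red []
cement [array([ 0.531, -0.076,  0.033])]
jar_blue [array([ 0.53 , -0.078,  0.032])]
tape [array([ 0.519, -0.517,  0.018])]
sander [array([ 0.421, -0.507,  0.023])]
scene [(0.73, np.int64(749), array([ 0.4277, -0.1943,  0.0769]))]
127
circle [ 0.5016 -0.2664  0.049 ] tilt/z [-0.0038  0.0061  0.0713]
wagon [array([ 0.518, -0.014,  0.017])]
jar_red []
cement [array([ 0.464, -0.088,  0.035])]
jar_blue [array([ 0.452, -0.326,  0.015])]
tape [array([ 0.514, -0.524,  0.015])]
sander [array([ 0.416, -0.515,  0.017])]
18.2 [ 0.4448 -0.2015  0.0658] [ 0.4067 -0.9108 -0.796 ] 0.028257778131019023 [ 0.0321  0.0003  0.0104 -0.0935  0.0099 -0.0201]
```

View pics/v7.png

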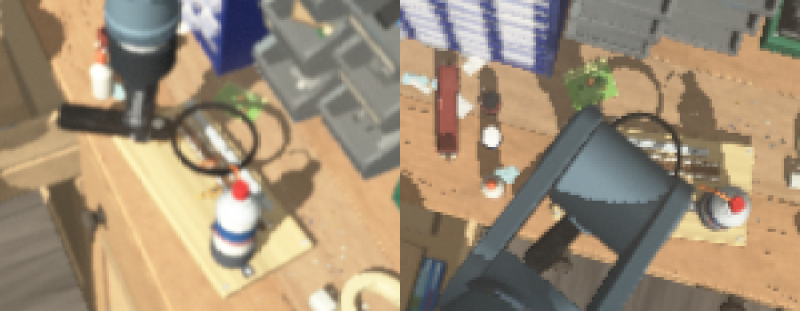

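The lens sits over the joint, level. Its fitted centre is (.503,-.265), and the underside is about 39 mm above the rails. Bystanders and nozzle are undisturbed, so I'm handing in.

```bash
python3 -c "
from workcell import env
print(env.finish_job())"
```

```text
the job is handed in; nothing more can be done
None
```

The job is handed in, though no verdict came back: I pressed the nozzle about 4.5 mm down and let it spring back up, and the magnifier is held level with its lens centred over the joint to within about 2 mm, about 4 cm above the rails.

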